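# Sweep the lime halves off the board into the scrap tray

### The arm

A 6-joint arm with a two-finger parallel gripper is mounted at the origin on the work surface. World frame = base frame: x ahead of the robot, y to its left, z up, the work surface at z = 0. Lengths are in mm, angles in rad, forces in N, time in s.
With the tool pointing down it reaches from about 400 to 925 mm from the base axis. Payload 12.5 kg.
Tool frame: the origin (TCP) lies midway between the tips of the shut fingers; the grasp point (between the pads) lies 19 mm behind it; z points along the fingers, y is the line along which they close (so a half turn about z gives the same grasp; the last joint's range is limited). The gripper opens to 95 mm and grips with 3 to 60 N. Pads are 20 mm wide; open, the fingers measure 119 mm over their backs; the gripper's body (75 mm by 180 mm) begins 59 mm behind the grasp point.
Start: joints at [-1.3, 0.491, 1.559, -0, 1.092, -0.106], TCP at [229.99, -581.164, 214.661] pointing down, gripper open.
Joint ranges: [-3.1, 3.1], [-0.84, 2.19], [0.05, 2.79], [-1.13, 4.28], [0.06, 2.93], [-2.69, 2.69]. Speed limits (rad/s): [2.22, 2.22, 2.79, 3.14, 3.14, 3.14].

### API

Orientations are given as [roll, pitch, yaw] about the fixed x, y, z axes, in that order (R = Rz(yaw) Ry(pitch) Rx(roll)).
In Python, from cell import readout, eyes, env gives the robot as it stands.
- The arm moves only by the tool move_arm, never from a script. Its argument "plan" is a list of rows, each a list of 3 entries, a list of its own where there are three numbers: the turn, a rotation vector about the tool's x, y, z in degrees, then the shift along the tool's x, y, z in m, then the gripper command: -1 is shut, 1 is fully open, values between are in proportion. In form: [[[ax, ay, az], [x, y, z], jaw], ...]. A call has 1 to 5 rows; each row is the pose to reach, as a shift and turn from the pose commanded when the call began, along the tool's axes at that moment; what a row does not reach only later rows make up. A row lasts 1/8 s, in which the tool goes at most 62.5 mm and 10.7 degrees, less where a joint would pass 70% of its speed; a pose out of reach is approached as far as the arm can. A call with a gripper value outside its range is refused whole. The fingers move at their own pace and stop on an object; the grip force is fixed at half the most. Time passes only in rows, so rows that repeat a pose let the fingers close. It gives the time, the measured TCP pose, the force, the opening and the grip force at its end, in the units of the state.
- readout.state(): the state, without advancing time (a new reading comes with each control period).
- eyes.read_camera(name): name is "side" or "top" or "wrist"; returns a dict with "img" (480x640x3 uint8, red, green, blue), "K" (3x3 intrinsics, pixels), "extrinsics" (4x4, takes a point from camera to world coordinates). Camera axes: x right, y up, looking along -z (the intrinsics and any distortion apply to the point x, -y, -z); pixel columns grow to the right and rows downward; lengths in mm; the calibration is good to about 2 mm. A picture is of the moment at which its call begins. There is no depth.
- env.job_done(): hands the job in; it is judged then, once.
Trained networks look in a picture, given as the dict that the camera call returned (one of the last four; its "shot" number tells which), for a name from the list of things; names that differ only in an ending like _2 or _b are one class to them, and where a whole thing is asked for, a point or a joint stands for the part that bears it (a point fixed in the world has none). Each returns a list of dicts, best first, with "score" (0 to 1); they miss things now and then, are a little off and sometimes report something else, mostly with a low value. They report only what shows in the picture. A call takes as long as a camera call.
- eyes.cut_out(picture, name): "mask" (480x640 bool, what is visible of it) and "uv" ([column, row] in pixels, amid what is visible of it).
The state is a dict: "t": time; "joints": joint angles; "qvel": joint speeds; "tau": joint torques, N m; "eef_pos": TCP position; "tcp_rot": TCP orientation; "ft_force": force on the tool from outside, world axes, zero at the start; "moment": the same for the moment, N m; "opening": opening from 0.0 (shut) to 1.0 (fully open); "grip_force": force on a finger pad.
Only numpy, scipy, OpenCV 4.12 (cv2) and the standard library are available. Lean on these libraries where they do the work, as an engineer would, in place of code of your own. Each camera call takes 0.05 s, during which the arm holds its last target. There are 200 camera calls.

### The job

Clear the chopping board: with the closed fingertips, sweep the three squeezed lime halves along the board and off its open end into the bare steel scrap tray, never picking one up and never letting one drop on the bench or into the blue tray of chillies. Leave the closed spice tin standing where it is on the board, and do not shift the tumbler, plate, ladle or jar.

Things in the scene. Friction and masses are not known exactly. Their poses are not given: they have to be found in the camera images.
- board: pale wooden chopping board standing on feet, fixed on the bench: 278 mm along its x, 260 mm along its y, top face 40 mm above the bench. Dark rails 12 mm wide and 12 mm high run along both long sides (at x = -133 and +133 mm); the two ends (y = -130 and +130 mm) are open and level. Four things stand on it side by side across x, about 62 mm apart (near x = -93, -31, 31, 93 mm), in no fixed order and at different y. Origin: centre of the footprint at bench height
- scrap_tray: bare, empty shiny steel scrap tray, open on top. It butts against one end of the board, parallel to it; which end varies. 278 mm along x, 110 mm along y, 34 mm tall (its rim is 6 mm below the board's top), walls and floor 3 mm; fixed. Origin: underside centre, on the bench; axes parallel to the board's
- chilli_tray: blue plastic tray of the same size with red chillies lying in it (part of it). It butts against one end of the board, parallel to it; which end varies. 278 mm along x, 110 mm along y, 34 mm tall (its rim is 6 mm below the board's top), walls and floor 3 mm; fixed. Origin: underside centre, on the bench; axes parallel to the board's
- lime_a_mid (a point): squeezed lime half lying cut face down on the board, a green dome with a pale 3 mm rim: 40 mm across, 21 mm tall, flat on top, about 25 g; it slides when pushed low down, and usually turns over as it drops into the tray. This point is on its axis, 10 mm above the cut face (so 50 mm above the bench while it lies on the board); its start lane on the board is not fixed
- lime_b_mid (a point): squeezed lime half lying cut face down on the board, a green dome with a pale 3 mm rim: 40 mm across, 21 mm tall, flat on top, about 25 g; it slides when pushed low down, and usually turns over as it drops into the tray. This point is on its axis, 10 mm above the cut face (so 50 mm above the bench while it lies on the board); its start lane on the board is not fixed
- lime_c_mid (a point): squeezed lime half lying cut face down on the board, a green dome with a pale 3 mm rim: 40 mm across, 21 mm tall, flat on top, about 25 g; it slides when pushed low down, and usually turns over as it drops into the tray. This point is on its axis, 10 mm above the cut face (so 50 mm above the bench while it lies on the board); its start lane on the board is not fixed
- tin: closed round steel spice tin standing loose on the board among the limes, 51 mm across, 43 mm tall, 120 g. Origin: underside centre
- tumbler: empty glass tumbler, 72 mm across the rim, 110 mm tall, loose on the bench at the left near the robot. Origin: underside centre
- plate: blue melamine plate, 180 mm across, 22 mm tall, loose on the bench at the right. Origin: underside centre
- ladle: aluminium ladle lying on the bench at the left, 320 mm long, bowl 80 mm across and 30 mm tall at its +x end. Origin: about its middle, at bench height
- jar: brown glass jar with a red lid, 60 mm across, 70 mm tall, loose on the bench just beyond the board, as seen from the robot. Origin: underside centre
- gas_ring: gas ring with a round red base and dark pan supports, 240 mm across, 90 mm tall, fixed on the bench at the right. Origin: underside centre

How it is judged (in metres and radians):
At the end, for the whole second after the job is handed in: All three lime halves lie at rest inside the steel scrap tray, below its rim level (either way up); the tin still stands upright within 15 mm of where it was; tumbler, plate, ladle and jar are within 20 mm of where they were (x of lime_a_mid in the frame of scrap_tray between -0.138 and 0.138 m and y of lime_a_mid in the frame of scrap_tray between -0.054 and 0.054 m and z of each of lime_a_mid, lime_b_mid, lime_c_mid in the frame of scrap_tray below 0.036 m and linear speed of each of lime_a, lime_b, lime_c below 0.05 m/s and x of lime_b_mid in the frame of scrap_tray between -0.138 and 0.138 m and y of lime_b_mid in the frame of scrap_tray between -0.054 and 0.054 m and x of lime_c_mid in the frame of scrap_tray between -0.138 and 0.138 m and y of lime_c_mid in the frame of scrap_tray between -0.054 and 0.054 m and distance of tin from where it was at the start of the episode below 0.015 m and angle between tin's own z axis and vertical below 0.1 rad and distance of each of tumbler, plate, ladle, jar from where it was at the start of the episode below 0.02 m); the robot touches nothing.
It fails at once if a lime half is picked up (more than 20 mm off the board) (height (world z) of any of lime_a_mid, lime_b_mid, lime_c_mid above 0.07 m).
It fails at once if a lime half falls onto the bench or into the chilli tray ((height (world z) of lime_a_mid below 0.036 m and not (x of lime_a_mid in the frame of scrap_tray between -0.142 and 0.142 m and y of lime_a_mid in the frame of scrap_tray between -0.06 and 0.06 m)) or (height (world z) of lime_b_mid below 0.036 m and not (x of lime_b_mid in the frame of scrap_tray between -0.142 and 0.142 m and y of lime_b_mid in the frame of scrap_tray between -0.06 and 0.06 m)) or (height (world z) of lime_c_mid below 0.036 m and not (x of lime_c_mid in the frame of scrap_tray between -0.142 and 0.142 m and y of lime_c_mid in the frame of scrap_tray between -0.06 and 0.06 m))).
It fails at once if the spice tin is moved more than 15 mm or tipped (distance of tin from where it was at the start of the episode above 0.015 m or angle between tin's own z axis and vertical above 0.3 rad).
It fails at once if the tumbler, plate, ladle or jar is moved more than 20 mm (distance of any of tumbler, plate, ladle, jar from where it was at the start of the episode above 0.02 m).
It also fails if it takes over 61 s, if anything falls off the work surface, if the arm or the gripper's body presses on something with over 40 N, if the wrist force passes 120 N, or if a joint passes its speed limit or range.

## Working session

There is one attempt and no reset: what is moved stays moved. The work goes in short steps, Python scripts to look and compute and a tool call to move; the robot and the scene stay as the last step left them, time stands still between calls to the robot, and variables do not carry over. Pictures are saved under pics/ and viewed, at most 10 in all, crops included, and the job is handed in when it is done.

Besides the shell and the picture viewer there is one more tool, called as a command line: name --argument value ..., lists and objects as JSON in quotes. move_arm: Moves the arm, as the interface text tells. Its arguments: {"type":"object","properties":{"plan":{"type":"array","items":{"type":"array"}}},"required":["plan"]}

```bash
mkdir -p pics; cat > h.py <<'E'
import numpy as np, cv2
from cell import readout, eyes, env
def ray(p,uv,z):
    K=np.array(p["K"]);T=np.array(p["extrinsics"])
    d=np.linalg.inv(K)@[uv[0],uv[1],1]; d=T[:3,:3]@[d[0],-d[1],-d[2]]
    o=T[:3,3]; return (o+d*(z-o[2])/d[2])[:2]
def proj(p,X):
    K=np.array(p["K"]);T=np.array(p["extrinsics"])
    c=T[:3,:3].T@(np.array(X)-T[:3,3]); u=K@[c[0],-c[1],-c[2]]; return u[:2]/u[2]
def save(p,n): cv2.imwrite(f"pics/{n}.png",p["img"][:,:,::-1])
E
python3 - <<'E'
from h import *
for cam in("top","side"):
    p=eyes.read_camera(cam);save(p,cam+"0");print(cam,{k:v for k,v in p.items() if k not in("img","K","extrinsics")},np.round(p["extrinsics"],2).tolist(),np.round(p["K"]).tolist())
    for n,z in [("board",40),("scrap_tray",34),("chilli_tray",34),("lime_a_mid",50),("tin",43),("jar",70),("tumbler",110),("plate",20),("gas_ring",90),("ladle",10)]:
        for r in eyes.cut_out(p,n)[:4]: print(n,round(r["score"],2),np.round(r["uv"]),np.round(ray(p,r["uv"],z)),r["mask"].sum())
print(readout.state())
E
```

```text
top {'shot': 1} [[-0.0, 0.99, -0.11, 410.36], [-1.0, -0.0, 0.01, 32.89], [0.01, 0.11, 0.99, 1537.24], [0.0, 0.0, 0.0, 1.0]] [[593.0, 0.0, 321.0], [0.0, 593.0, 241.0], [0.0, 0.0, 1.0]]
board 0.66 [323. 265.] [512.  12.] 10547
scrap_tray 0.91 [248. 258.] [531. 203.] 4747
chilli_tray 0.75 [394. 272.] [ 494. -169.] 4870
chilli_tray 0.51 [310. 230.] [602.  45.] 176
lime_a_mid 0.3 [359. 156.] [792. -83.] 515
tin 0.86 [312. 250.] [550.  40.] 325
tin 0.72 [309. 230.] [599.  45.] 173
jar 0.67 [356. 155.] [789. -74.] 512
tumbler 0.75 [162. 342.] [326. 395.] 807
tumbler 0.44 [534. 221.] [ 612. -505.] 7288
plate 0.59 [498. 329.] [ 348. -432.] 3835
gas_ring 0.56 [535. 222.] [ 613. -513.] 7473
ladle 0.68 [109. 223.] [624. 565.] 1169
side {'shot': 2} [[-0.97, 0.14, -0.2, 260.96], [-0.25, -0.53, 0.81, 1155.39], [0.01, 0.84, 0.55, 832.56], [0.0, 0.0, 0.0, 1.0]] [[574.0, 0.0, 319.0], [0.0, 574.0, 241.0], [0.0, 0.0, 1.0]]
scrap_tray 0.66 [302. 308.] [530. 234.] 5464
chilli_tray 0.61 [360. 218.] [ 480. -167.] 2026
chilli_tray 0.27 [292. 249.] [615.  24.] 154
lime_a_mid 0.63 [348. 247.] [480.   1.] 180
l
[... 319 characters left out ...]
] 2105
{'t': 1.1, 'joints': array([-1.29963196e+00,  4.90905058e-01,  1.55890250e+00,  1.10069672e-05,
        1.09170913e+00, -1.05628862e-01]), 'qvel': array([ 6.25849736e-04, -8.58039423e-04,  5.34570441e-05,  7.26441212e-04,
        1.40071165e-03,  4.91296303e-04]), 'tau': array([-2.63204114e-03, -6.12494087e+01, -2.58426368e+01,  6.90924609e-02,
        4.45249770e-02,  2.64846875e-05]), 'eef_pos': array([ 229.97347989, -581.16676393,  214.65693568]), 'tcp_rot': array([ 3.14151609e+00, -1.70518355e-06,  3.76788157e-01]), 'ft_force': array([ 0.59945818,  0.47194431, -0.39993538]), 'moment': array([-0.01425075, -0.03344553,  0.01482557]), 'grip_force': 0.0, 'opening': 0.9992165397351427}
```

```bash
python3 - <<'E'
import cv2
a=cv2.imread("pics/top0.png")[150:350,200:460]
cv2.imwrite("pics/topc.png",cv2.resize(a,(780,600),interpolation=cv2.INTER_CUBIC))
b=cv2.imread("pics/side0.png")[180:380,200:460]
cv2.imwrite("pics/sidec.png",cv2.resize(b,(780,600),interpolation=cv2.INTER_CUBIC))
E
```

```text
(no output)
```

View pics/topc.png

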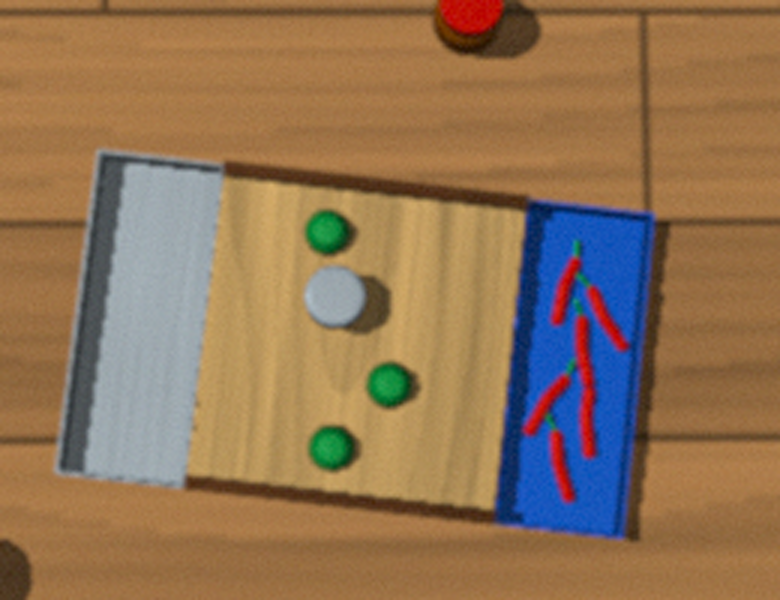

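View pics/sidec.png

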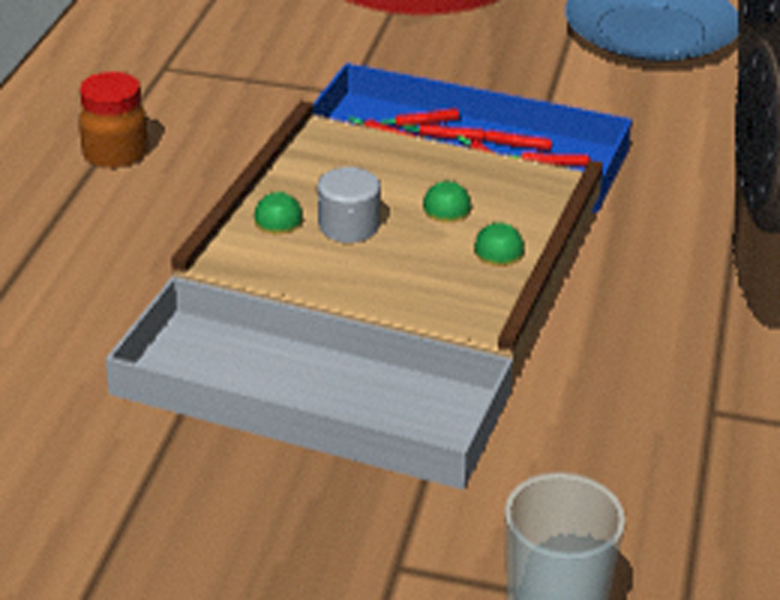

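The top crop shows the steel tray at the left (+y), with limes at crop (327,231), (389,384) and (331,447) and the tin at (334,296). The side crop agrees: the lanes run clear to the tray. Next I measure positions with both cameras.

```bash
cat >> h.py <<'E'
def limes(p):
    b,im=0,p["img"].astype(int); m=((im[:,:,1]>im[:,:,0]+40)&(im[:,:,1]>im[:,:,2]+40)).astype(np.uint8)
    n,_,s,c=cv2.connectedComponentsWithStats(m); return [(c[i],s[i,4]) for i in range(1,n) if s[i,4]>40]
E
python3 - <<'E'
from h import *
P={c:eyes.read_camera(c) for c in("top","side")}
for c,p in P.items():
    print(c)
    for uv,a in limes(p): print("lime",np.round(uv,1),a,np.round(ray(p,uv,50),1))
    r=eyes.cut_out(p,"tin")[0];print("tin",np.round(ray(p,r["uv"],83 if c=="top" else 62),1))
p=P["top"]
C=lambda u,v:(200+u/3,150+v/3)
for n,uv,z in [("rail far scrap end",C(224,163),52),("rail far chil",C(528,199),52),("rail near scrap",C(186,482),46),("rail near chil",C(496,514),52),("tray far left",C(100,152),34),("tray near left",C(58,472),34),("chil far R",C(654,213),34),("chil near R",C(630,537),34),("edge top",C(222,180),40),("edge bot",C(188,478),40)]: print(n,np.round(ray(p,uv,z),1))
o=[]
for c in P:
    print(c); 
im=p["img"]; 
# fit: tray axis by minAreaRect of steel+board+chilli union
m=np.zeros((480,640),np.uint8)
for n in("board","scrap_tray","chilli_tray"): m|=eyes.cut_out(p,n)[0]["mask"].astype(np.uint8)
cs=max(cv2.findContours(m,0,2)[0],key=cv2.contourArea)
r=cv2.minAreaRect(cs);print(r,[np.round(ray(p,q,37),1).tolist() for q in cv2.boxPoints(r)])
E
```

```text
top
lime [308.2 226.8] 137 [607.6  48.2]
lime [ 38.9 268.2] 1070 [505.5 721.5]
lime [329.  277.9] 141 [478.4  -3.5]
lime [309.7 299. ] 144 [425.9  44.9]
tin [547.4  42.2]
side
lime [348.4 246.6] 150 [ 4.785e+02 -4.000e-01]
lime [292.1 250.2] 152 [607.6  50.8]
lime [365.9 260.6] 161 [425.9  47.9]
lime [235.5 453. ] 2618 [529.4 625.7]
tin [550.2  33. ]
rail far scrap end [665.2 133.2]
rail far chil [ 633.7 -123.6]
rail near scrap [397.5 164.2]
rail near chil [369.9 -93.2]
tray far left [678.1 240.4]
tray near left [406.2 272.6]
chil far R [ 624.  -233.2]
chil near R [ 349.8 -207. ]
edge top [652.6 135.6]
edge bot [400.7 163.1]
top
side
((319.22808837890625, 263.6225280761719), (189.74607849121094, 111.22879028320312), 6.4415998458862305) [[403.9, 273.6], [685.3, 245.6], [628.7, -237.3], [348.6, -199.6]]
```

move_arm --plan '[[[0,0,6],[0.042,-0.041,0],-1],[[0,0,12],[0.084,-0.081,0],-1],[[0,0,18],[0.126,-0.122,0],-1],[[0,0,24],[0.168,-0.162,0],-1],[[0,0,28.1],[0.21,-0.203,0],-1]]'

```text
t: 2.08
eef_pos: [351.1, -313.5, 214.8]
tcp_rot: [3.141, -0.001, -0.117]
ft_force: [0.8, -0.0, 0.4]
opening: 0.532
grip_force: 0.0
```

move_arm --plan '[[[0,0,0],[0.018,-0.056,0],-1],[[0,0,0],[0.036,-0.112,0],-1],[[0,0,0],[0.054,-0.168,0],-1],[[0,0,0],[0.073,-0.224,0],-1],[[0,0,0],[0.0913,-0.279,0],-1]]'

```text
t: 2.7
eef_pos: [473.6, -46.4, 214.9]
tcp_rot: [3.141, -0.001, -0.114]
ft_force: [1.3, -0.7, 0.6]
opening: 0.028
grip_force: 0.0
```

move_arm --plan '[[[0,0,0],[0,0,0.05],-1],[[0,0,0],[0,0,0.1],-1],[[0,0,0],[0,0,0.14],-1],[[0,0,0],[0,0,0.16],-1],[[0,0,0],[0,0,0.17],-1]]'

```text
t: 3.32
eef_pos: [472.7, -48.3, 43.7]
tcp_rot: [-3.142, 0.001, -0.114]
ft_force: [-0.8, 1.0, 0.1]
opening: 0.005
grip_force: 0.0
```

move_arm --plan '[[[0,0,0],[0,-0.008,0.001],-1],[[0,0,0],[0,-0.016,0.001],-1],[[0,0,0],[0,-0.024,0.001],-1],[[0,0,0],[0,-0.032,0.001],-1],[[0,0,0],[0,-0.04,0.001],-1]]'

```text
t: 3.95
eef_pos: [477.6, -7.9, 43.9]
tcp_rot: [3.141, -0.001, -0.113]
ft_force: [0.2, 0.1, 1.0]
opening: 0.003
grip_force: 0.2
```

```bash
cat > chk.py <<'E'
from h import *
e=np.array([.9935,-.114]);d=np.array([.114,.9935])
print("tcp",np.round(readout.state()["eef_pos"],1), "e,s",[round(float(v@readout.state()["eef_pos"][:2]),1) for v in(e,d)])
for c in("top","side"):
    p=eyes.read_camera(c)
    for uv,a in limes(p):
        if a<300:
            q=ray(p,uv,50);print(c,a,"e,s",np.round([e@q,d@q],1))
    r=eyes.cut_out(p,"tin");
    if r: q=ray(p,r[0]["uv"],83 if c=="top" else 62);print("tin",np.round(q,1))
E
python3 chk.py
```

```text
tcp [477.6  -7.9  43.9] e,s [475.4, 46.6]
top 142 e,s [598.1 117.3]
tin [557.9  48.8]
side 158 e,s [597.7 119.9]
side 78 e,s [473.7  85.5]
side 163 e,s [417.7  96.3]
tin [545.   46.9]
```

move_arm --plan '[[[0,0,0],[0,-0.01,0],-1],[[0,0,0],[0,-0.02,0],-1],[[0,0,0],[0,-0.03,0],-1],[[0,0,0],[0,-0.04,0],-1],[[0,0,0],[0,-0.05,0],-1]]'

```text
t: 4.78
eef_pos: [483.2, 41.9, 43.6]
tcp_rot: [3.142, -0.0, -0.113]
ft_force: [-0.4, -0.4, 0.7]
opening: 0.004
grip_force: 0.1
```

move_arm --plan '[[[0,0,0],[0,-0.01,0],-1],[[0,0,0],[0,-0.02,0],-1],[[0,0,0],[0,-0.03,0],-1],[[0,0,0],[0,-0.04,0],-1],[[0,0,0],[0,-0.045,0],-1]]'

```text
t: 5.4
eef_pos: [488.3, 86.5, 43.6]
tcp_rot: [3.141, -0.0, -0.113]
ft_force: [-0.0, 1.1, -1.4]
opening: 0.003
grip_force: 0.1
```

```bash
python3 chk.py
```

```text
tcp [488.3  86.5  43.6] e,s [475.3, 141.6]
top 143 e,s [598.  117.2]
tin [557.3  37.2]
side 155 e,s [597.6 120. ]
side 165 e,s [417.8  95.8]
side 75 e,s [476.6 180.5]
```

move_arm --plan '[[[0,0,0],[0,-0.009,0],-1],[[0,0,0],[0,-0.018,0],-1],[[0,0,0],[0,-0.027,0],-1],[[0,0,0],[0,-0.036,0],-1],[[0,0,0],[0,-0.045,0],-1]]'

```text
t: 6.22
eef_pos: [493.4, 131.3, 43.6]
tcp_rot: [3.141, -0.0, -0.113]
ft_force: [-0.6, 0.1, 0.5]
opening: 0.004
grip_force: 0.2
```

move_arm --plan '[[[0,0,0],[0,-0.008,0],-1],[[0,0,0],[0,-0.016,0],-1],[[0,0,0],[0,-0.02,0],-1],[[0,0,0],[0,-0.02,0],-1]]'

```text
t: 6.72
eef_pos: [495.6, 150.6, 43.6]
tcp_rot: [3.142, -0.0, -0.113]
ft_force: [-0.3, -0.8, 0.5]
opening: 0.008
grip_force: 0.0
```

move_arm --plan '[[[0,0,0],[0,0,-0.04],-1],[[0,0,0],[0,0.02,-0.08],-1],[[0,0,0],[0,0.06,-0.1],-1]]'

```text
t: 7.1
eef_pos: [489.2, 90.6, 145.4]
tcp_rot: [-3.141, -0.003, -0.112]
ft_force: [-0.2, 0.4, -0.3]
opening: 0.004
grip_force: 0.0
```

```bash
python3 chk.py; python3 - <<'E'
from h import *
p=eyes.read_camera("side");cv2.imwrite("pics/s1.png",cv2.resize(p["img"][180:380,200:460,::-1],(780,600)))
E
```

```text
tcp [489.2  90.6 145.4] e,s [475.7, 145.8]
top 138 e,s [598.  117.5]
tin [548.6  18.3]
side 155 e,s [597.8 119.8]
side 162 e,s [417.6  96.3]
tin [554.2  30. ]
```

View pics/s1.png

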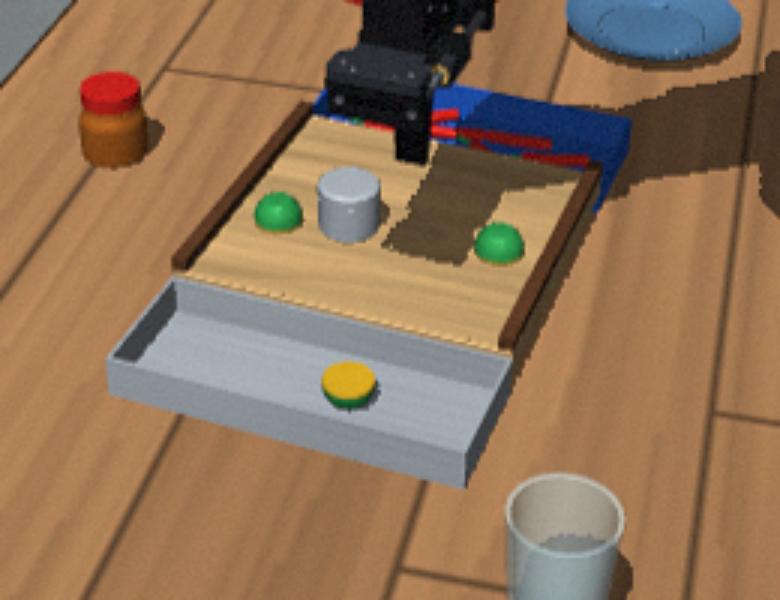

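The first lime lies cut face up in the steel tray, at crop (350,385), and the tin is unmoved. Now the near lime.

move_arm --plan '[[[0,0,0],[-0.029,0.048,0],-1],[[0,0,0],[-0.0577,0.097,0],-1],[[0,0,0],[-0.0577,0.097,0.05],-1],[[0,0,0],[-0.0577,0.097,0.09],-1],[[0,0,0],[-0.0577,0.097,0.1],-1]]'

```text
t: 7.98
eef_pos: [419.4, 1.6, 41.5]
tcp_rot: [-3.141, 0.005, -0.113]
ft_force: [0.4, -0.4, 0.1]
opening: -0.002
grip_force: 0.0
```

move_arm --plan '[[[0,0,0],[0,-0.008,0],-1],[[0,0,0],[0,-0.016,0],-1],[[0,0,0],[0,-0.024,0],-1],[[0,0,0],[0,-0.032,0],-1],[[0,0,0],[0,-0.04,0],-1]]'

```text
t: 8.6
eef_pos: [425.2, 41.3, 43.9]
tcp_rot: [3.142, -0.001, -0.113]
ft_force: [-0.9, -1.1, -0.4]
opening: 0.001
grip_force: 0.3
```

```bash
python3 chk.py
```

```text
tcp [425.2  41.3  43.9] e,s [417.7, 89.5]
top 138 e,s [598.  117.5]
tin [550.2  44.9]
side 157 e,s [597.8 119.8]
side 77 e,s [416.1 129.5]
tin [551.8  37.1]
```

Good; s is 89.5 and needs to reach about 206.

move_arm --plan '[[[0,0,0],[0,-0.01,0],-1],[[0,0,0],[0,-0.02,0],-1],[[0,0,0],[0,-0.03,0],-1],[[0,0,0],[0,-0.04,0],-1],[[0,0,0],[0,-0.05,0],-1]]'

```text
t: 9.43
eef_pos: [430.7, 91.2, 43.6]
tcp_rot: [3.142, -0.0, -0.113]
ft_force: [0.8, 0.0, 0.9]
opening: 0.009
grip_force: 0.1
```

move_arm --plan '[[[0,0,0],[0,-0.01,0],-1],[[0,0,0],[0,-0.019,0],-1],[[0,0,0],[0,-0.028,0],-1],[[0,0,0],[0,-0.037,0],-1],[[0,0,0],[0,-0.046,0],-1]]'

```text
t: 10.05
eef_pos: [435.9, 136.6, 43.6]
tcp_rot: [3.141, 0.0, -0.114]
ft_force: [-0.1, -0.1, -0.0]
opening: 0.004
grip_force: 0.1
```

move_arm --plan '[[[0,0,0],[0,-0.008,0],-1],[[0,0,0],[0,-0.016,0],-1],[[0,0,0],[0,-0.02,0],-1],[[0,0,0],[0,-0.02,0],-1]]'

```text
t: 10.55
eef_pos: [438.1, 156.2, 43.6]
tcp_rot: [3.141, 0.0, -0.113]
ft_force: [-0.1, 0.6, 0.6]
opening: 0.002
grip_force: 0.0
```

move_arm --plan '[[[0,0,0],[0,0,-0.05],-1],[[0,0,0],[0,0,-0.1],-1],[[0,0,0],[0,0.03,-0.14],-1],[[0,0,0],[0,0.09,-0.14],-1],[[0,0,0],[0,0.14,-0.14],-1]]'

```text
t: 11.18
eef_pos: [421.8, 15.2, 184.2]
tcp_rot: [3.141, -0.001, -0.113]
ft_force: [1.1, -0.4, -0.9]
opening: 0.005
grip_force: 0.0
```

```bash
python3 chk.py; python3 - <<'E'
from h import *
p=eyes.read_camera("side");cv2.imwrite("pics/s2.png",cv2.resize(p["img"][180:380,200:460,::-1],(780,600)))
E
```

```text
tcp [421.8  15.2 184.2] e,s [417.3, 63.2]
top 136 e,s [598.3 117.5]
tin [547.9  39.5]
side 154 e,s [597.7 120. ]
tin [552.2  35.8]
```

View pics/s2.png

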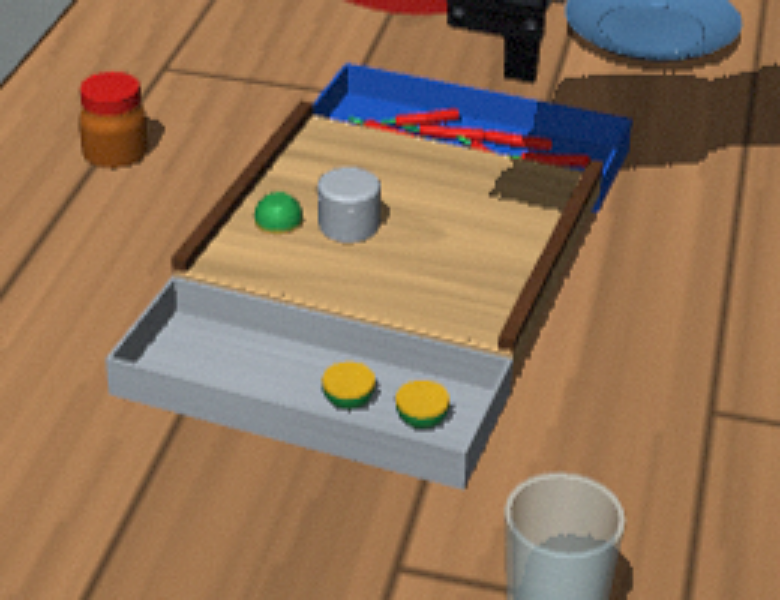

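Two limes are in the tray, at crop (350,385) and (423,403). Now the far lime, approached from height over the tin.

move_arm --plan '[[[0,0,0],[0.05,-0.003,0],-1],[[0,0,0],[0.1,-0.006,0],-1],[[0,0,0],[0.15,-0.009,0],-1],[[0,0,0],[0.1805,-0.01,0],-1],[[0,0,0],[0.1805,-0.01,0],-1]]'

```text
t: 12.05
eef_pos: [603.9, 7.8, 182.6]
tcp_rot: [3.142, 0.001, -0.112]
ft_force: [-1.2, 0.0, -1.4]
opening: 0.006
grip_force: 0.0
```

move_arm --plan '[[[0,0,0],[0,0,0.045],-1],[[0,0,0],[0,0,0.09],-1],[[0,0,0],[0,0,0.125],-1],[[0,0,0],[0,0,0.14],-1],[[0,0,0],[0,0,0.14],-1]]'

```text
t: 12.68
eef_pos: [602.3, 7.0, 43.4]
tcp_rot: [3.142, 0.001, -0.113]
ft_force: [-0.2, -0.3, 0.1]
opening: 0.006
grip_force: 0.0
```

```bash
python3 chk.py
```

```text
tcp [602.3   7.   43.4] e,s [597.6, 75.6]
side 125 e,s [597.1 124.8]
tin [546.7  43.4]
```

move_arm --plan '[[[0,0,0],[0,-0.008,0],-1],[[0,0,0],[0,-0.016,0],-1],[[0,0,0],[0,-0.024,0],-1],[[0,0,0],[0,-0.032,0],-1],[[0,0,0],[0,-0.04,0],-1]]'

```text
t: 13.5
eef_pos: [607.3, 46.7, 43.6]
tcp_rot: [3.142, 0.0, -0.113]
ft_force: [-0.2, -0.9, 1.0]
opening: 0.003
grip_force: 0.2
```

```bash
python3 chk.py
```

```text
tcp [607.3  46.7  43.6] e,s [598.1, 115.7]
tin [525.  -71.5]
side 80 e,s [595.8 154.7]
tin [556.3  35.6]
```

move_arm --plan '[[[0,0,0],[0,-0.01,0],-1],[[0,0,0],[0,-0.02,0],-1],[[0,0,0],[0,-0.03,0],-1],[[0,0,0],[0,-0.04,0],-1],[[0,0,0],[0,-0.046,0],-1]]'

```text
t: 14.32
eef_pos: [612.5, 92.6, 43.6]
tcp_rot: [3.142, -0.0, -0.113]
ft_force: [-0.2, 0.1, -0.0]
opening: 0.002
grip_force: 0.0
```

move_arm --plan '[[[0,0,0],[0,-0.009,0],-1],[[0,0,0],[0,-0.018,0],-1],[[0,0,0],[0,-0.027,0],-1],[[0,0,0],[0,-0.036,0],-1],[[0,0,0],[0,-0.045,0],-1]]'

```text
t: 14.95
eef_pos: [617.6, 137.1, 43.6]
tcp_rot: [3.142, 0.0, -0.114]
ft_force: [0.5, -1.0, 0.0]
opening: 0.006
grip_force: 0.0
```

move_arm --plan '[[[0,0,0],[0,0,0],-1],[[0,0,0],[0,0,-0.05],-1],[[0,0,0],[0,0,-0.1],-1],[[0,0,0],[0,0.03,-0.15],-1],[[0,0,0],[0,0.08,-0.17],-1]]'

```text
t: 15.58
eef_pos: [609.1, 56.9, 216.6]
tcp_rot: [-3.141, -0.004, -0.112]
ft_force: [0.4, -0.7, -0.7]
opening: 0.003
grip_force: 0.0
```

```bash
python3 chk.py; python3 - <<'E'
from h import *
p=eyes.read_camera("side");cv2.imwrite("pics/s3.png",cv2.resize(p["img"][180:380,200:460,::-1],(780,600)))
E
```

```text
tcp [609.1  56.9 216.6] e,s [598.6, 125.9]
tin [546.7  47.4]
```

View pics/s3.png

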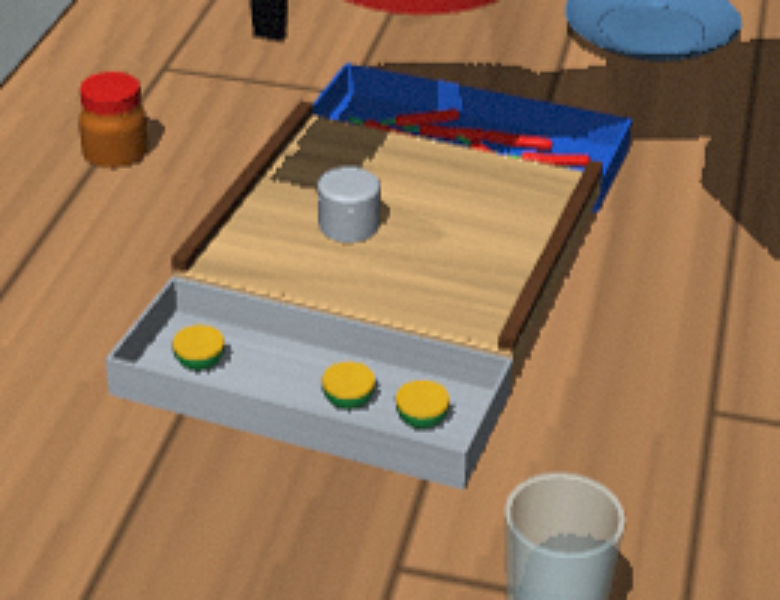

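All three limes lie flat in the steel tray, at crop (199,346), (350,385) and (423,403). The tin has not moved, and the arm is clear.

```bash
python3 -c "
from cell import env
print(env.job_done())"
```

```text
the job is handed in; nothing more can be done
None
```

The job is handed in with all three lime halves swept into the steel scrap tray and lying flat there; the tin looks unmoved in the last picture, and the arm touched nothing else on the bench (the judge's verdict was not shown).

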